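# Ready the hallway parcel scale: bowl on, tare, peak wing back to zero

### The job

Get the parcel scale ready for weighing: gently set the empty terracotta bowl upright in the middle of the scale's steel pan and let go of it, then press the blue tare button fully down and release it. After that, turn the red peak-pointer wing on the dial back anticlockwise until it rests against its black zero stop, without ramming it, and leave the bowl on the pan. Don't disturb the bottle, bell, mail tray or key cover.

Things in the scene. Friction and masses are not known exactly. Their poses are not given: they have to be found in the camera images.
- scale: White parcel scale standing fast on the shelf (it cannot be shifted), 200 mm (its x) by 380 mm (its y), deck 40 mm above the work surface. Origin: centre of its underside. Turned by its yaw only. Round steel pan on its +y half, white peak dial on its -y half, blue button near its -x edge between them: in its frame (mm) pan centre (0, 100), dial axis (15, -95), button (-72, 0).
- pan_top (a point): Centre of the upper face of the round steel pan, 160 mm across and 10 mm thick, its top 60 mm above the work surface. The pan is sprung and sinks about 2 mm under the bowl, at most 8 mm (1.5 N per mm). Axes as the scale's; z up.
- bowl_center (a point): Empty terracotta bowl, round, 120 mm across the rim, 100 mm across the flat foot, 55 mm tall, wall 5 mm thick (nearly upright in the upper 35 mm), 6 mm floor, about 0.25 kg. This point is on its axis, half-way up (27.5 mm above its foot, 27.5 mm below the rim). Own z up. Starts on the work surface, upright. It can be pinched by its rim from above.
- tare_top (a point): Top centre of the blue round tare button, 36 mm across, which moves straight down 6 mm against a spring (about 5 N when fully down) and returns by itself.
- tare (a joint): Tare button travel in m: 0 released, 0.006 fully down.
- dial_axis (a point): Point on the vertical turning axis of the peak wing, at the dial face (42 mm above the work surface). Axes as the scale's: its +x is the direction of the wing at zero, marked by a green tick; the black zero stop stands there, a post 16 x 10 mm, 30 mm high, 52 mm from the axis, touching the wing's anticlockwise (+y) side when the wing is home.
- wing_end (a point): Middle of the outer end of the red wing: a straight fin 75 mm long from the axis to this end, 12 mm thick, standing from 4 mm to 34 mm above the dial face (this point is 19 mm above it), on a black hub of 40 mm diameter. Its own x points outward along the wing. It turns stiffly about dial_axis (about 1 N at its end; it stays where left) and may be pushed on its side.
- peak (a joint): Angle of the red wing in rad: 0 resting against the black zero stop, growing clockwise seen from above (as built up to 2.8). Starts somewhere between 1.2 and 2.2.
- diffuser: Bystander: frosted bottle with a dark wooden cap, 72 mm across, 128 mm tall; origin under its centre.
- bell: Bystander: white ceramic bell figurine, 72 mm across, 99 mm tall; origin under its centre.
- mail_tray: Bystander: black open mail tray 100 x 240 x 50 mm; origin under its centre.
- key_cover: Bystander: orange key cover 45 x 80 x 16 mm lying flat; origin under its centre.
Not all that is in view belongs to the job. Of the things shaped like the part that bears bowl_center, the terracotta one is meant.

How it is judged:
On the way, in this order (a step that is already met when the one before it is completed fails the run):
1. the bowl stands on the pan, upright, let go (horizontal distance between bowl_center and pan_top below 0.025 m and contact force between bowl and pan above 0.8 N and angle between bowl_center's own z axis and vertical below 0.08 rad and contact force between the fingers and bowl below 0.1 N), for 0.2 s.
2. tare pressed fully down with the bowl standing on the pan (horizontal distance between bowl_center and pan_top below 0.025 m and contact force between bowl and pan above 0.8 N and angle between bowl_center's own z axis and vertical below 0.08 rad and value of joint tare above 0.0045 m), for 0.05 s.
3. the tare button is released and the red wing is back against its zero stop (value of joint peak below 0.05 rad and value of joint tare below 0.0015 m), for 0.2 s.
At the end, for the whole second after the job is handed in: The bowl stands at rest and upright (within 0.08 rad) on the pan, its axis within 25 mm of the pan's centre; the tare button is up (within 1.5 mm); the red wing is within 0.05 rad of its zero stop (all of step 3 and horizontal distance between bowl_center and pan_top below 0.025 m and contact force between bowl and pan above 0.8 N and angle between bowl_center's own z axis and vertical below 0.08 rad and linear speed of bowl below 0.02 m/s); the robot touches nothing.
It fails at once if the bowl is dropped or pressed hard onto the pan (over 40 N) (contact force between bowl and pan above 40 N).
It fails at once if the wing is rammed (over 40 N on it) (contact force between anything else and peak above 40 N).
It fails at once if a bystander is moved by more than 20 mm (distance of any of diffuser, bell, mail_tray, key_cover from where it was at the start of the episode above 0.02 m).
It also fails if it takes over 61 s, if anything falls off the work surface, if the arm or the gripper's body presses on something with over 40 N, if the wrist force passes 120 N, or if a joint passes its speed limit or range.

### The arm

A 6-joint arm with a two-finger parallel gripper is mounted at the origin on the work surface. World frame = base frame: x ahead of the robot, y to its left, z up, the work surface at z = 0. Lengths are in m, angles in rad, forces in N, time in s.
With the tool pointing down it reaches from about 0.425 to 0.95 m from the base axis. Payload 3.5 kg.
Tool frame: the origin (TCP) lies midway between the tips of the shut fingers; the grasp point (between the pads) lies 19 mm behind it; z points along the fingers, y is the line along which they close (so a half turn about z gives the same grasp; the last joint's range is limited). The gripper opens to 85 mm and grips with 20 to 120 N. Pads are 22 mm wide; open, the fingers measure 114 mm over their backs; the gripper's body (76 mm by 85 mm) begins 54 mm behind the grasp point. The pads swing forward as they close: fully open they stand 13 mm farther back than shut.
Start: joints at [1.162, 0.286, 1.577, -0, 1.279, -0.15], TCP at [0.173, 0.653, 0.231] pointing down, gripper open.
Joint ranges: [-2.77, 2.77], [-0.9, 2.22], [0.21, 2.48], [-1.53, 4.67], [0.24, 2.81], [-2.84, 2.84]. Speed limits (rad/s): [2.79, 2.79, 3.14, 3.14, 3.14, 3.14].

### API

Orientations are given as a unit quaternion [x, y, z, w].
In Python, from plant import ctrl, cams, order gives the robot as it stands.
- The arm moves only by the tool move_arm, never from a script. Its argument "plan" is one flat list of numbers, 7 for each row, row after row: the shift along the world's x, y, z in mm, then the turn, a rotation vector about the world's x, y, z in degrees, then the finger opening in mm, from 0 to 85.4. A call has 1 to 12 rows; each row shifts and turns the commanded pose from where the row before left it; what a row does not reach is not made up. A row lasts 1/10 s, in which the tool goes at most 50 mm and 8.59 degrees, less where a joint would pass 70% of its speed; a pose out of reach is approached as far as the arm can. A call is refused whole if a number of a shift passes 50 or a number of a turn 8.59, either way. A call with a gripper value outside its range is refused whole. The fingers move at their own pace and stop on an object; "newtons" is the grip in N (left out, the last holds). Time passes only in rows, so rows that do not move let the fingers close. It gives the time, the measured TCP pose, the force, the opening and the grip force at its end, in the units of the state.
- ctrl.get_state(): the state, without advancing time (a new reading comes with each control period).
- cams.read_camera(name): name is "scene" or "top" or "wrist"; returns a dict with "color" (480x640x3 uint8, red, green, blue), "fov_y" (degrees; the focal length in pixels is half the picture's height over the tangent of half this angle, whatever the lens; pixels are square), "cx", "cy" (the principal point, pixels), "k1" (the pictures are not rectified: a ray, as slopes to the right and down, at radius r is drawn at 1 + k1 r^2 times it, then the intrinsics apply), "origin" and "orientation" of the camera in the world; the wrist camera has in their place "T_tool_cam" (4x4, takes a point from camera to tool coordinates, whose origin is the TCP and whose axes are the flange's). Camera axes: x right, y up, looking along -z (the intrinsics and any distortion apply to the point x, -y, -z); pixel columns grow to the right and rows downward; lengths in m; the calibration is good to about 2 mm. A picture is of the moment at which its call begins: read the wrist's pose just before it. There is no depth.
- order.sign_off(): hands the job in; it is judged then, once.
The state is a dict: "time": time; "qpos": joint angles; "dq": joint speeds; "joint_efforts": joint torques, N m; "eef_pos": TCP position; "tcp_rot": TCP orientation; "contact_force": force on the tool from outside, world axes, zero at the start; "wrist_torque": the same for the moment, N m; "opening": opening from 0.0 (shut) to 1.0 (fully open); "finger_force": force on a finger pad.
Only numpy, scipy, OpenCV 4.12 (cv2) and the standard library are available. Lean on these libraries where they do the work, as an engineer would, in place of code of your own. Each camera call takes 0.05 s, during which the arm holds its last target. There are 200 camera calls.

## Working session

There is one attempt and no reset: what is moved stays moved. The work goes in short steps, Python scripts to look and compute and a tool call to move; the robot and the scene stay as the last step left them, time stands still between calls to the robot, and variables do not carry over. Pictures are saved under pics/ and viewed, at most 10 in all, crops included, and the job is handed in when it is done.

Besides the shell and the picture viewer there is one more tool, called as a command line: name --argument value ..., lists and objects as JSON in quotes. move_arm: Moves the arm, as the interface text tells. Its arguments: {"type":"object","properties":{"plan":{"type":"array","items":{"type":"number"}},"newtons":{"type":"number"}},"required":["plan"]}

```bash
mkdir -p pics; ls; python3 - <<'E'
from plant import ctrl,cams
import cv2,numpy as np
s=ctrl.get_state();print(s)
for n in("scene","top"):
    d=cams.read_camera(n);print(n,{k:v for k,v in d.items() if k!="color"})
    cv2.imwrite(f"pics/{n}0.png",d["color"][:,:,::-1])
E
```

```text
pics
{'time': 0.0, 'qpos': array([ 1.16198114e+00,  2.87214898e-01,  1.57815432e+00,  3.85172356e-05,
        1.27861046e+00, -1.49983296e-01]), 'dq': array([-0.0013495 , -0.00096053, -0.00014537,  0.0005865 ,  0.00155062,
       -0.0003477 ]), 'joint_efforts': array([ 1.47498686e-03, -4.05982411e+01, -2.92624766e+01, -3.39497467e-05,
        5.98706290e-03,  7.56525338e-06]), 'eef_pos': array([0.17245791, 0.65192617, 0.22992664]), 'tcp_rot': array([ 1.29060425e-01,  9.91636013e-01, -1.14214730e-03, -3.46866128e-04]), 'contact_force': array([ 0.21101402, -0.49838373, -0.28409345]), 'wrist_torque': array([ 0.02244273, -0.04551412, -0.00620108]), 'finger_force': 0.0, 'opening': 0.9978752870682936}
scene {'fov_y': 54.77549598494431, 'cx': 326.04667322114994, 'cy': 238.88307904015937, 'k1': 0.003340632336490562, 'origin': array([1.25287964, 0.6028847 , 0.92616057]), 'orientation': array([0.17403549, 0.33079889, 0.82063573, 0.43225078])}
top {'fov_y': 55.240139082230236, 'cx': 312.0940365208786, 'cy': 238.26388814952148, 'k1': -0.09904645054236519, 'origin': array([0.42790974, 0.17153129, 1.0322092 ]), 'orientation': array([-0.05271815,  0.05995326,  0.70510879, -0.70459066])}
```

View pics/top0.png

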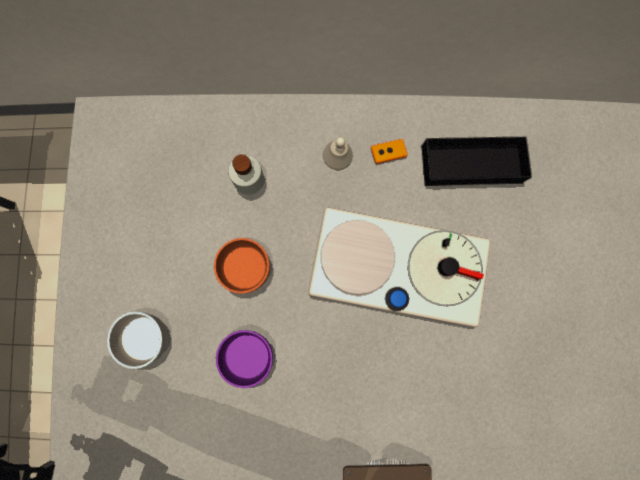

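View pics/scene0.png

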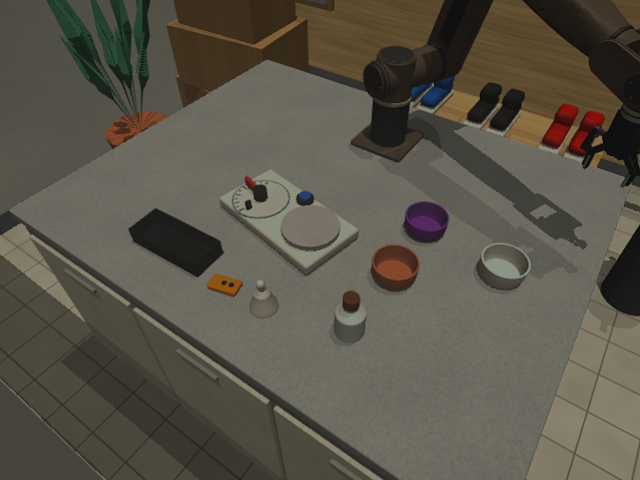

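The top view shows the terracotta bowl at (242,266), pan at (358,257), button at (398,299), hub at (449,267) and wing end at about (482,275). The purple and white bowls are decoys. The scene view agrees: bowl at (395,266), pan at (310,227), button at (305,198).

```bash
cat > h.py <<'E'
import numpy as np,cv2
from scipy.spatial.transform import Rotation as R
from plant import ctrl,cams
def pose(d,s=None):
    if "origin" in d: return np.array(d["origin"]),R.from_quat(d["orientation"]).as_matrix()
    T=d["T_tool_cam"];Rt=R.from_quat(s["tcp_rot"]).as_matrix()
    return s["eef_pos"]+Rt@T[:3,3],Rt@T[:3,:3]
def K(d):
    f=240/np.tan(np.radians(d["fov_y"])/2);return np.array([[f,0,d["cx"]],[0,f,d["cy"]],[0,0,1.]]),np.array([d["k1"],0,0,0.])
def onz(d,px,z,s=None):
    o,M=pose(d,s);k,c=K(d)
    u=cv2.undistortPoints(np.array(px,float).reshape(-1,1,2),k,c)[:,0]
    v=np.c_[u[:,0],-u[:,1],-np.ones(len(u))]@M.T
    return o+v*((z-o[2])/v[:,2])[:,None]
def proj(d,P,s=None):
    o,M=pose(d,s);k,c=K(d);q=(np.atleast_2d(P)-o)@M*[1,-1,-1]
    return cv2.projectPoints(q.reshape(-1,1,3),np.zeros(3),np.zeros(3),k,c)[0][:,0]
def mask(img,lo,hi,roi=None):
    m=cv2.inRange(cv2.cvtColor(img,cv2.COLOR_RGB2HSV),np.array(lo),np.array(hi))
    if roi is not None:
        z=np.zeros_like(m);x0,y0,x1,y1=roi;z[y0:y1,x0:x1]=1;m=m*z
    n,l,st,ce=cv2.connectedComponentsWithStats(m)
    i=1+np.argmax(st[1:,4]);return (l==i).astype(np.uint8),ce[i],st[i]
def contour(m): return max(cv2.findContours(m,cv2.RETR_EXTERNAL,cv2.CHAIN_APPROX_NONE)[0],key=len)[:,0].astype(float)
E
python3 - <<'E'
from h import *
np.set_printoptions(precision=4,suppress=True)
specs={"top":dict(bowl=(200,220,285,310),btn=(380,280,420,320),wing=(455,255,490,285),pan=(310,210,400,300)),
"scene":dict(bowl=(360,235,430,300),btn=(290,185,320,210),wing=(240,170,262,195),pan=(270,195,350,255))}
col=dict(bowl=((3,130,60),(14,255,255)),btn=((100,120,40),(125,255,255)),wing=((0,160,80),(5,255,255)))
for n in specs:
    d=cams.read_camera(n);im=d["color"]
    hsv=cv2.cvtColor(im,cv2.COLOR_RGB2HSV)
    print(n,{k:hsv[y,x] for k,(x,y) in (dict(bowl=(242,266),pan=(358,257),deck=(345,305),face=(430,270),wing=(475,273)) if n=="top" else dict(pan=(310,227),deck=(330,255))).items()})
    for k,(lo,hi) in col.items():
        m,c,st=mask(im,lo,hi,specs[n][k]);C=contour(m)
        z=dict(bowl=.055,btn=.05,wing=.076)[k]
        W=onz(d,C,z)[:,:2].astype(np.float32)
        e=cv2.minEnclosingCircle(W);print(k,c,st[4],"centroid",onz(d,c,z)[0],"circ",e, "minrect",cv2.minAreaRect(W))
E
```

```text
top {'bowl': array([ 10, 195, 216], dtype=uint8), 'pan': array([ 15,  47, 211], dtype=uint8), 'deck': array([ 20,  38, 166], dtype=uint8), 'face': array([ 24,  45, 211], dtype=uint8), 'wing': array([  2, 240, 215], dtype=uint8)}
bowl [241.2376 265.4106] 2428 centroid [0.5263 0.3131 0.055 ] circ ((0.5272776484489441, 0.31290316581726074), 0.06017786264419556) minrect ((0.5270642638206482, 0.3131921887397766), (0.11827866733074188, 0.1173376590013504), 45.989166259765625)
btn [397.75 298.25] 248 centroid [ 0.456  -0.0217  0.05  ] circ ((0.4564226269721985, -0.02140703797340393), 0.019326861947774887) minrect ((0.45547744631767273, -0.021261587738990784), (0.03679255396127701, 0.03620205819606781), 89.68929290771484)
wing [470.     273.0188] 160 centroid [ 0.5071 -0.1731  0.076 ] circ ((0.5071963667869568, -0.1733902245759964), 0.026996765285730362) minrect ((0.5065401792526245, -0.1731942594051361), (0.053744837641716, 0.014795398339629173), 73.92311096191406)
scene {'pan': array([ 19,  34, 120], dtype=uint8), 'deck': array([20, 43, 72], dtype=uint8)}
bowl [395.0981 264.4439] 1498 centroid [0.5375 0.3192 0.055 ] circ ((0.5383804440498352, 0.3215099275112152), 0.07046819478273392) minrect ((0.5345621705055237, 0.31636184453964233), (0.12143704295158386, 0.12831434607505798), 77.66370391845703)
btn [304.519  195.0506] 79 centroid [ 0.4481 -0.025   0.05  ] circ ((0.447674423456192, -0.024694306775927544), 0.018094850704073906) minrect ((0.4479157328605652, -0.025070983916521072), (0.03411468118429184, 0.031009994447231293), 69.3194808959961)
wing [250.087  181.1087] 46 centroid [ 0.5114 -0.1728  0.076 ] circ ((0.5102409720420837, -0.17237767577171326), 0.02623504213988781) minrect ((0.5114087462425232, -0.1727769672870636), (0.05181494355201721, 0.009351148270070553), 71.12348937988281)
```

```bash
python3 - <<'E'
from h import *
from scipy.optimize import least_squares
np.set_printoptions(precision=4,suppress=True)
d=cams.read_camera("top");im=d["color"]
g=cv2.cvtColor(im,cv2.COLOR_RGB2HSV)
print("table",g[240,300],g[330,400])
C=onz(d,np.array([(325,210),(489,239),(477,325),(310,297)]),.04);print(C)
# refine 4 edges: subpixel gradient search on gray in normal direction
gray=cv2.GaussianBlur(cv2.cvtColor(im,cv2.COLOR_RGB2GRAY),(3,3),0).astype(np.float32)
def model(p):
    c,s=np.cos(p[2]),np.sin(p[2]);M=np.array([[c,-s],[s,c]]);return lambda q:np.c_[np.atleast_2d(q)@M.T+p[:2]]
def sample(W,z): 
    u=proj(d,np.c_[W,np.full(len(W),z)]).astype(np.float32)
    return cv2.remap(gray,u[:,0].reshape(1,-1),u[:,1].reshape(1,-1),cv2.INTER_LINEAR)[0]
c0=C.mean(0)[:2];ax=(C[0]+C[3]-C[1]-C[2])[:2];yaw=np.arctan2(ax[1],ax[0])-np.pi/2
p0=np.r_[c0,yaw];print("p0",p0)
ts=np.linspace(-1,1,60)*.9
deck=[(np.c_[0*ts+sx*.1,ts*.19],(sx,0)) for sx in(-1,1)]+[(np.c_[ts*.1,0*ts+sy*.19],(0,sy)) for sy in(-1,1)]
a=np.linspace(0,2*np.pi,120);pc=np.c_[np.cos(a),np.sin(a)]
def score(p,w=.002):
    f=model(p);out=[]
    for q,n in deck:
        n=np.array(n);out.append(np.mean(sample(f(q-n*w),.04)-sample(f(q+n*w),.04)))
    k=[]
    for r,cc,z in((.08,(0,.1),.06),):
        k.append(abs(np.mean(sample(f(np.array(cc)+pc*(r-w)),z)-sample(f(np.array(cc)+pc*(r+w)),z))))
    return out,k
from scipy.optimize import minimize
F=lambda p:-sum(score(p)[0])-sum(score(p)[1])
b=minimize(F,p0,method="Nelder-Mead",options=dict(initial_simplex=p0+np.array([[0,0,0],[.006,0,0],[0,.006,0],[0,0,.04]]),xatol=1e-5,fatol=1e-3))
p=b.x;print(p,score(p));f=model(p)
for n,q in dict(pan=(0,.1),dial=(.015,-.095),btn=(-.072,0),stop=(.067,-.095)).items():print(n,f(q)[0])
v=np.array([0.5071,-0.1731])-f((.015,-.095))[0]
print("peak",np.mod(p[2]-np.arctan2(v[1],v[0])+np.pi,2*np.pi)-np.pi, np.linalg.norm(v))
print("others",*[onz(d,np.array([x]),z)[0] for x,z in(((338,145),.09),((389,151),.016),((242,165),.128))])
big=cv2.resize(im,None,fx=3,fy=3)
for q,n in deck:
    for u in proj(d,np.c_[f(q),np.full(60,.04)]):cv2.circle(big,tuple((u*3+1).astype(int)),1,(255,0,255),-1)
for u in proj(d,np.c_[f(np.array((0,.1))+.08*pc),np.full(120,.06)]):cv2.circle(big,tuple((u*3+1).astype(int)),1,(0,255,0),-1)
for u in proj(d,np.c_[f(np.array((.015,-.095))+.075*pc),np.full(120,.042)]):cv2.circle(big,tuple((u*3+1).astype(int)),1,(0,255,255),-1)
cv2.imwrite("pics/fit.png",big[580:1000,880:1520,::-1])
E
```

```text
table [ 19  40 177] [ 19  39 165]
[[ 0.6509  0.1325  0.04  ]
 [ 0.5859 -0.2339  0.04  ]
 [ 0.3969 -0.1963  0.04  ]
 [ 0.4596  0.1659  0.04  ]]
p0 [ 0.5234 -0.0329 -0.1735]
[ 0.5266 -0.036  -0.1885] ([np.float32(52.575764), np.float32(4.2041993), np.float32(1.035319), np.float32(33.933025)], [np.float32(5.801994)])
pan [0.5453 0.0622]
dial [ 0.5235 -0.1321]
btn [ 0.4558 -0.0225]
stop [ 0.5746 -0.1419]
peak 1.7624936716087802 0.0441348108702165
others [0.7838 0.1054 0.09  ] [ 0.7978 -0.0189  0.016 ] [0.726  0.3061 0.128 ]
```

View pics/fit.png

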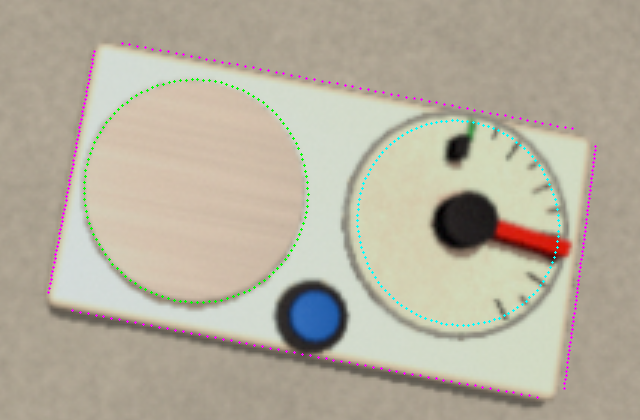

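The fit overlay matches the pan to within about 2 mm, and the dial ring is about 3 mm off. I'll move over the +y rim of the bowl.

move_arm --plan '[20, -15, 0, 0, 0, 0, 45, 38, -29, 0, 0, 0, 0, 45, 40, -31, 0, 0, 0, 0, 45, 40, -31, 0, 0, 0, 0, 45, 40, -31, 0, 0, 0, 0, 45, 40, -31, 0, 0, 0, 0, 45, 40, -31, 0, 0, 0, 0, 45, 40, -31, 0, 0, 0, 0, 45, 38, -29, 0, 0, 0, 0, 45, 33, -25, -40, 0, 0, 0, 45, 0, 0, -40, 0, 0, 0, 45, 0, 0, 0, 0, 0, 0, 45]' --newtons 40

```text
time: 1.45
eef_pos: [0.5314, 0.371, 0.1492]
tcp_rot: [0.13, 0.991, -0.004, -0.006]
contact_force: [-1.3, 0.1, -1.3]
opening: 0.527
finger_force: 0.0
```

```bash
python3 - <<'E'
from h import *
np.set_printoptions(precision=4,suppress=True)
s=ctrl.get_state();d=cams.read_camera("wrist");print(s["eef_pos"],s["tcp_rot"],s["opening"],s["time"])
print({k:v for k,v in d.items() if k!="color"})
cv2.imwrite("pics/w1.png",d["color"][:,:,::-1])
d=cams.read_camera("top");im=d["color"]
m,c,st=mask(im,(3,130,60),(14,255,255),(200,220,285,310));print(c,st)
E
```

```text
[0.5314 0.371  0.1492] [ 0.1302  0.9915 -0.0037 -0.0058] 0.5265996962149645 1.45
{'fov_y': 60.27535320208881, 'cx': 324.0473911667818, 'cy': 244.11838294538342, 'k1': -0.06847454677663309, 'T_tool_cam': array([[ 0.0007,  0.9523,  0.3051,  0.0791],
       [ 1.    , -0.001 ,  0.0009, -0.0004],
       [ 0.0012,  0.3051, -0.9523, -0.1436],
       [ 0.    ,  0.    ,  0.    ,  1.    ]])}
[244.9961 264.8891] [ 218  238   52   55 2038]
```

View pics/w1.png

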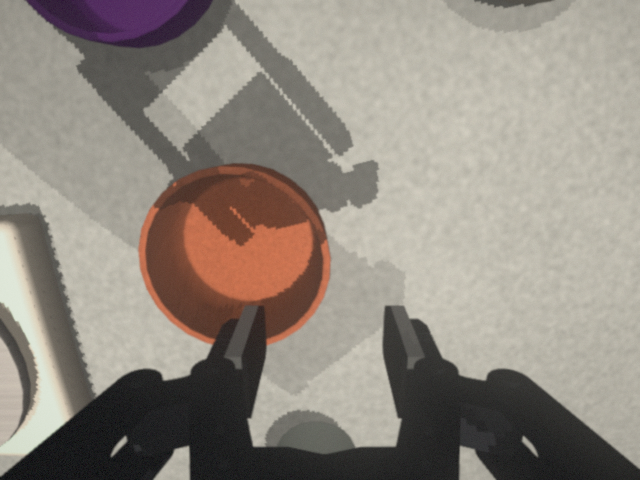

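The wrist view shows the bowl rim spanning roughly x 139–330 and y 163–347, with the fingers at (245,350) and (405,350). Next I'll fit the rim circle.

```bash
python3 - <<'E'
from h import *
from scipy.optimize import least_squares
np.set_printoptions(precision=4,suppress=True)
s=ctrl.get_state();d=cams.read_camera("wrist")
m,c,st=mask(d["color"],(2,110,30),(16,255,255),(100,130,360,310));print(st)
C=contour(m);C=C[(C[:,1]<300)]
W=onz(d,C,.055,s)[:,:2]
# outer rim only: convex hull
H=cv2.convexHull(W.astype(np.float32))[:,0]
r=least_squares(lambda p:np.hypot(*(H-p[:2]).T)-p[2],[.527,.313,.06],loss="soft_l1",f_scale=.001);print(r.x)
y=R.from_quat(s["tcp_rot"]).as_matrix()
print(y, "target rim", r.x[:2]+.0575*y[:2,1]*np.sign(y[1,1]), "tcp",s["eef_pos"])
E
```

```text
[  136   159   187   151 23374]
[0.5239 0.3138 0.0594]
[[-0.9667  0.2558 -0.0024]
 [ 0.2558  0.9667 -0.001 ]
 [ 0.0021 -0.0015 -1.    ]] target rim [0.5387 0.3694] tcp [0.5338 0.3739 0.1559]
```

move_arm --plan '[6, -5, -20, 0, 0, 0, 45, 0, 0, -20, 0, 0, 0, 45, 0, 0, -20, 0, 0, 0, 45, 0, 0, 0, 0, 0, 0, 45, 0, 0, 0, 0, 0, 0, 45]'

```text
time: 2.1
eef_pos: [0.5411, 0.3703, 0.0991]
tcp_rot: [0.128, 0.992, 0.001, 0.001]
contact_force: [-0.3, 0.7, 0.6]
opening: 0.522
finger_force: 0.0
```

move_arm --plan '[-1, -1, -20, 0, 0, 0, 45, 0, 0, -20, 0, 0, 0, 45, 0, 0, -20, 0, 0, 0, 45, 0, 0, -12, 0, 0, 0, 45, 0, 0, -5, 0, 0, 0, 45, 0, 0, 0, 0, 0, 0, 45, 0, 0, 0, 0, 0, 0, 0, 0, 0, 0, 0, 0, 0, 0, 0, 0, 0, 0, 0, 0, 0, 0, 0, 0, 0, 0, 0, 0, 0, 0, 0, 0, 0, 0, 0, 0]' --newtons 35

```text
validation failed for argument at $.pl...
```

move_arm --plan '[-1, -1, -20, 0, 0, 0, 45, 0, 0, -20, 0, 0, 0, 45, 0, 0, -20, 0, 0, 0, 45, 0, 0, -12, 0, 0, 0, 45, 0, 0, -5, 0, 0, 0, 45, 0, 0, 0, 0, 0, 0, 45, 0, 0, 0, 0, 0, 0, 0, 0, 0, 0, 0, 0, 0, 0, 0, 0, 0, 0, 0, 0, 0, 0, 0, 0, 0, 0, 0, 0, 0, 0, 0, 0, 0, 0, 0]' --newtons 35

```text
time: 3.2
eef_pos: [0.5417, 0.3672, 0.0224]
tcp_rot: [0.127, 0.992, -0.001, 0.002]
contact_force: [1.2, -3.9, 7.0]
opening: 0.061
finger_force: 33.7
```

move_arm --plan '[0, 0, 8, 0, 0, 0, 0, 0, 0, 20, 0, 0, 0, 0, 0, 0, 25, 0, 0, 0, 0, 0, 0, 25, 0, 0, 0, 0, 0, 0, 15, 0, 0, 0, 0, 0, 0, 0, 0, 0, 0, 0, 0, 0, 0, 0, 0, 0, 0]'

```text
time: 3.9
eef_pos: [0.5389, 0.3679, 0.1118]
tcp_rot: [0.129, 0.992, -0.0, -0.001]
contact_force: [0.3, 0.3, -2.6]
opening: 0.055
finger_force: 34.3
```

```bash
python3 - <<'E'
from h import *
np.set_printoptions(precision=4,suppress=True)
s=ctrl.get_state();print(s["eef_pos"],s["tcp_rot"],s["contact_force"],s["opening"],s["finger_force"])
a=cams.read_camera("scene")["color"];s=ctrl.get_state();w=cams.read_camera("wrist")
print(s["eef_pos"],s["tcp_rot"])
cv2.imwrite("pics/lift.png",np.hstack([cv2.resize(a[100:400,200:600],(400,300)),cv2.resize(w["color"],(400,300))])[:,:,::-1])
E
```

```text
[0.5389 0.3679 0.1118] [ 0.1291  0.9916 -0.0001 -0.0005] [ 0.3016  0.3282 -2.6433] 0.05463693102370275 34.28148828805121
[0.5384 0.3676 0.1108] [ 0.1292  0.9916 -0.0006 -0.0013]
```

View pics/lift.png

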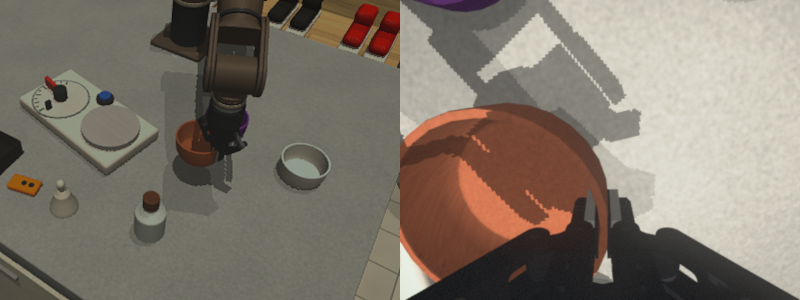

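Bowl is held and looks level, with the scale path clear. Next I carry it over the pan.

move_arm --plan '[1, -10, 0, 0, 0, 0, 0, 2, -25, 0, 0, 0, 0, 0, 3, -30, 0, 0, 0, 0, 0, 3, -30, 0, 0, 0, 0, 0, 3, -30, 0, 0, 0, 0, 0, 3, -30, 0, 0, 0, 0, 0, 3, -30, 0, 0, 0, 0, 0, 2, -30, 0, 0, 0, 0, 0, 1, -25, 0, 0, 0, 0, 0, 1, -10, 0, 0, 0, 0, 0, 0, 0, 0, 0, 0, 0, 0, 0, 0, 0, 0, 0, 0, 0]'

```text
time: 5.2
eef_pos: [0.5612, 0.1184, 0.1122]
tcp_rot: [0.129, 0.992, 0.0, -0.0]
contact_force: [-0.8, 0.0, -2.0]
opening: 0.049
finger_force: 34.4
```

```bash
python3 - <<'E'
from h import *
np.set_printoptions(precision=4,suppress=True)
s=ctrl.get_state();d=cams.read_camera("top");c=cams.read_camera("scene")["color"]
print(s["eef_pos"],s["tcp_rot"],s["contact_force"],s["opening"],s["finger_force"],s["time"])
cv2.imwrite("pics/over.png",np.hstack([cv2.resize(d["color"][190:350,290:510],(413,300)),cv2.resize(c[110:320,180:460],(387,290),interpolation=cv2.INTER_CUBIC)[:300] if 0 else cv2.resize(c[110:320,180:460],(387,300))])[:,:,::-1])
E
```

```text
[0.5612 0.1184 0.1122] [ 0.1292  0.9916  0.0002 -0.0004] [-0.771   0.0015 -2.0132] 0.049338460028630446 34.448793563493815 5.2
```

View pics/over.png

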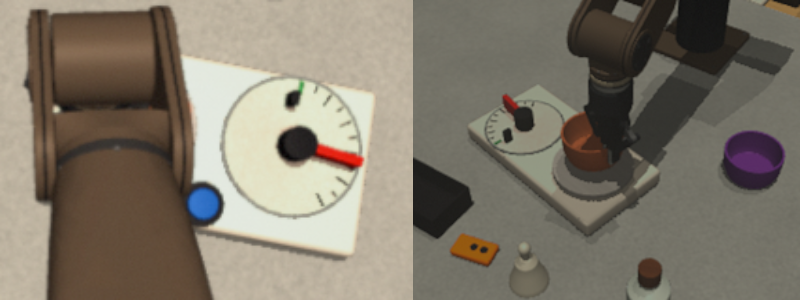

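The scene view shows the bowl above the pan, so I lower it gently.

move_arm --plan '[0, 0, -8, 0, 0, 0, 0, 0, 0, -8, 0, 0, 0, 0, 0, 0, -5, 0, 0, 0, 0, 0, 0, -3, 0, 0, 0, 0, 0, 0, -2, 0, 0, 0, 0, 0, 0, -2, 0, 0, 0, 0, 0, 0, -1, 0, 0, 0, 0, 0, 0, 0, 0, 0, 0, 0, 0, 0, 0, 0, 0, 0, 0]'

```text
time: 6.2
eef_pos: [0.5617, 0.1181, 0.0841]
tcp_rot: [0.129, 0.992, 0.0, 0.0]
contact_force: [-1.1, 0.9, 0.5]
opening: 0.053
finger_force: 34.9
```

move_arm --plan '[0, 0, -1, 0, 0, 0, 0, 0, 0, -1, 0, 0, 0, 0, 0, 0, 0, 0, 0, 0, 0, 0, 0, 0, 0, 0, 0, 10, 0, 0, 0, 0, 0, 0, 20, 0, 0, 0, 0, 0, 0, 30, 0, 0, 0, 0, 0, 0, 36, 0, 0, 0, 0, 0, 0, 36]'

```text
time: 7.0
eef_pos: [0.5615, 0.118, 0.0815]
tcp_rot: [0.129, 0.992, -0.0, 0.0]
contact_force: [-0.0, -0.5, 0.1]
opening: 0.422
finger_force: 0.0
```

move_arm --plan '[0, 0, 15, 0, 0, 0, 36, 0, 0, 30, 0, 0, 0, 36, 0, 0, 35, 0, 0, 0, 36, 0, 0, 20, 0, 0, 0, 36, -15, -20, 0, 0, 0, 0, 20, -25, -33, 0, 0, 0, 0, 0, -25, -33, 0, 0, 0, 0, 0, -25, -33, 0, 0, 0, 0, 0, -15, -20, 0, 0, 0, 0, 0, 0, 0, 0, 0, 0, 0, 0, 0, 0, 0, 0, 0, 0, 0]'

```text
time: 8.1
eef_pos: [0.4569, -0.0213, 0.1828]
tcp_rot: [0.13, 0.992, 0.0, 0.001]
contact_force: [-0.3, 0.1, 0.1]
opening: -0.001
finger_force: 0.0
```

```bash
python3 - <<'E'
from h import *
np.set_printoptions(precision=4,suppress=True)
s=ctrl.get_state();d=cams.read_camera("wrist");t=cams.read_camera("top");sc=cams.read_camera("scene")
print(s["eef_pos"],s["tcp_rot"],s["opening"],s["time"])
cv2.imwrite("pics/b1.png",np.hstack([cv2.resize(d["color"],(400,300)),cv2.resize(sc["color"][110:320,180:460],(400,300))])[:,:,::-1])
m,c,st=mask(d["color"],(100,110,30),(130,255,255));print("btn px",c,st,onz(d,c,.058,s))
m,c,st=mask(d["color"],(2,110,30),(16,255,255));print("bowl px",c,st)
m,c,st=mask(t["color"],(3,130,60),(14,255,255),(300,200,430,310));print("top bowl",c,st,cv2.minEnclosingCircle(onz(t,contour(m),.113)[:,:2].astype(np.float32)))
E
```

```text
[ 0.4569 -0.0213  0.1828] [0.1297 0.9915 0.     0.0012] -0.0009381564389547781 8.1
btn px [326.0842 233.4631] [ 300  206   51   50 1639] [[ 0.4568 -0.0205  0.058 ]]
bowl px [501.6926 334.5475] [  400   257   198   167 21550]
top bowl [359.0236 253.4948] [ 330  225   59   58 2674] ((0.5451392531394958, 0.06702010333538055), 0.059727806597948074)
```

View pics/b1.png

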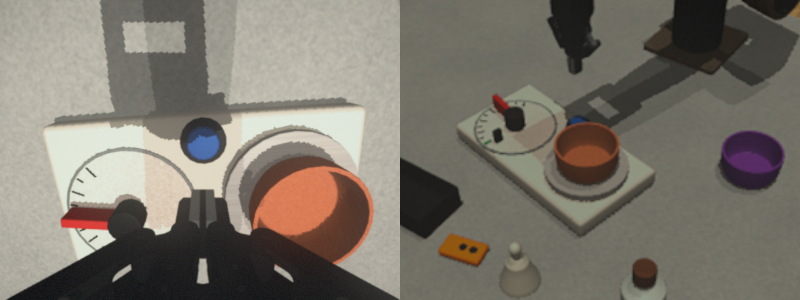

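Left: the button at wrist pixel (326,233) lies under the tool. Right: the bowl stands upright on the pan, about 5 mm off centre. Now the press.

move_arm --plan '[0, 0, -30, 0, 0, 0, 0, 0, 0, -40, 0, 0, 0, 0, 0, 0, -35, 0, 0, 0, 0, 0, 0, -10, 0, 0, 0, 0, 0, 0, -4, 0, 0, 0, 0, 0, 0, -2, 0, 0, 0, 0, 0, 0, -2, 0, 0, 0, 0, 0, 0, 0, 0, 0, 0, 0]'

```text
time: 9.05
eef_pos: [0.4581, -0.0211, 0.0602]
tcp_rot: [0.129, 0.992, -0.0, 0.002]
contact_force: [-0.2, 1.4, 2.2]
opening: 0.001
finger_force: 1.2
```

move_arm --plan '[0, 0, -2, 0, 0, 0, 0, 0, 0, -1, 0, 0, 0, 0, 0, 0, -1, 0, 0, 0, 0, 0, 0, 0, 0, 0, 0, 0]'

```text
time: 9.45
eef_pos: [0.4581, -0.0212, 0.056]
tcp_rot: [0.129, 0.992, 0.0, 0.002]
contact_force: [1.4, 2.2, 7.7]
opening: -0.001
finger_force: 3.7
```

move_arm --plan '[0, 0, -1, 0, 0, 0, 0, 0, 0, -1, 0, 0, 0, 0, 0, 0, 0, 0, 0, 0, 0, 0, 0, 0, 0, 0, 0, 0]'

```text
time: 9.85
eef_pos: [0.4582, -0.0212, 0.0558]
tcp_rot: [0.129, 0.992, 0.0, 0.001]
contact_force: [-3.7, 2.7, 19.5]
opening: 0.002
finger_force: 9.6
```

The button has bottomed out: force rose while z held. I release it, lift, and refine the dial geometry.

move_arm --plan '[0, 0, 3, 0, 0, 0, 0, 0, 0, 6, 0, 0, 0, 0, 0, 0, 20, 0, 0, 0, 0, 0, 0, 40, 0, 0, 0, 0, 0, 0, 20, 0, 0, 0, 0, 0, 0, 0, 0, 0, 0, 0, 0, 0, 0, 0, 0, 0, 0]'

```text
time: 10.55
eef_pos: [0.4556, -0.021, 0.1406]
tcp_rot: [0.129, 0.992, -0.0, -0.001]
contact_force: [-0.2, 0.3, -0.8]
opening: -0.001
finger_force: 0.0
```

```bash
python3 - <<'E'
from h import *
np.set_printoptions(precision=4,suppress=True)
s=ctrl.get_state();w=cams.read_camera("wrist");t=cams.read_camera("top")
print(s["eef_pos"],s["tcp_rot"],s["qpos"],s["time"])
for n,d,S,roi in(("top",t,None,(425,235,495,310)),("wrist",w,s,(60,180,260,430))):
    m,c,st=mask(d["color"],(0,150,60),(5,255,255),roi)
    r=cv2.minAreaRect(onz(d,contour(m),.076,S)[:,:2].astype(np.float32));print(n,"wing",st,r)
    v=cv2.fitLine(onz(d,np.argwhere(m)[:,::-1],.076,S)[:,:2].astype(np.float32),cv2.DIST_L2,0,.01,.01).ravel();print(v,np.arctan2(v[1],v[0]))
    m,c,st=mask(d["color"],(0,0,0),(180,255,60),roi);print("dark",st,onz(d,c,.078,S))
# grey ring of dial in top -> ellipse of light face
m,c,st=mask(t["color"],(20,20,150),(32,110,255),(400,225,490,315));h=cv2.convexHull(onz(t,contour(m),.042)[:,:2].astype(np.float32));print("face",st,cv2.minEnclosingCircle(h),cv2.fitEllipse(h))
E
```

```text
[ 0.4556 -0.021   0.1406] [ 0.129   0.9916 -0.0001 -0.0008] [-0.2688 -0.1095  2.1765 -0.0006  1.0761 -1.5805] 10.55
top wing [459 267  11   4  16] ((0.5164957046508789, -0.16038602590560913), (0.022396326065063477, 0.0027333986945450306), 71.40766906738281)
[ 0.3202  0.9473  0.5167 -0.1597] 1.2448239
dark [476 272   7  38 135] [[ 0.4624 -0.1923  0.078 ]]
wrist wing [  64  365   96   44 2931] ((0.4988754987716675, -0.1685611605644226), (0.06295014172792435, 0.029868099838495255), 72.69426727294922)
[ 0.1007  0.9949  0.4995 -0.1688] 1.4699209
dark [ 104  352  156   78 7677] [[ 0.518  -0.1168  0.078 ]]
face [ 400  225   89   58 1216] ((0.5372700095176697, -0.12988653779029846), 0.11085434257984161) ((0.5368266701698303, -0.12798893451690674), (0.18511484563350677, 0.20863310992717743), 33.91440963745117)
```

move_arm --plan '[3, -20, 0, 0, 0, 0, 0, 4, -30, 0, 0, 0, 0, 0, 4, -30, 0, 0, 0, 0, 0, 4, -30, 0, 0, 0, 0, 0, 3, -22, 0, 0, 0, 0, 0, 1, -11, -20, 0, 0, 0, 0, 0, 0, -30, 0, 0, 0, 0, 0, 0, -22, 0, 0, 0, 0, 0, 0, -10, 0, 0, 0, 0, 0, 0, -3, 0, 0, 0, 0, 0, 0, 0, 0, 0, 0, 0]'

```text
time: 11.75
eef_pos: [0.4753, -0.1638, 0.0561]
tcp_rot: [0.129, 0.992, 0.0, -0.001]
contact_force: [-0.7, 0.3, 0.1]
opening: -0.0
finger_force: 0.0
```

```bash
python3 - <<'E'
from h import *
np.set_printoptions(precision=1,suppress=True)
s=ctrl.get_state();w=cams.read_camera("wrist");c=cams.read_camera("scene")["color"]
print(s["eef_pos"]*1e3,s["contact_force"],s["time"])
cv2.imwrite("pics/wing.png",np.hstack([cv2.resize(w["color"],(400,300)),cv2.resize(c[130:270,190:377],(400,300))])[:,:,::-1])
Rt=R.from_quat(s["tcp_rot"]).as_matrix()[:2];ax=np.array([521,-129.]);prev=s["eef_pos"][:2]*1e3
for th in np.r_[-1.85,np.arange(-1.8,-.19,.1),-.19]:
    e=np.array([np.cos(th),np.sin(th)]);n=np.array([-e[1],e[0]])
    P=ax+48*e-(6+11*abs(n@Rt[:,0])+14.5*abs(n@Rt[:,1]))*n
    print(round(th,2),P,P-prev);prev=P
E
```

```text
[ 475.3 -163.8   56.1] [-0.7  0.3  0.1] 11.75
-1.85 [ 491.1 -170.4] [15.9 -6.6]
-1.8 [ 493.1 -171.8] [ 2.  -1.4]
-1.7 [ 496.2 -174.2] [ 3.1 -2.4]
-1.6 [ 499.6 -176.4] [ 3.4 -2.2]
-1.5 [ 503.3 -178.4] [ 3.8 -2. ]
-1.4 [ 507.4 -180. ] [ 4.1 -1.7]
-1.3 [ 511.9 -181.4] [ 4.4 -1.3]
-1.2 [ 516.6 -182.2] [ 4.7 -0.9]
-1.1 [ 521.5 -182.6] [ 4.9 -0.4]
-1.0 [ 526.6 -182.4] [5.1 0.2]
-0.9 [ 531.9 -181.6] [5.2 0.8]
-0.8 [ 537.2 -180.2] [5.3 1.4]
-0.7 [ 542.4 -178.1] [5.2 2.1]
-0.6 [ 547.4 -175.4] [5.1 2.8]
-0.5 [ 552.2 -171.9] [4.8 3.4]
-0.4 [ 556.7 -167.9] [4.4 4.1]
-0.3 [ 560.7 -163.2] [4.  4.7]
-0.2 [ 563.8 -159.2] [3.2 4. ]
-0.19 [ 564.1 -158.9] [0.3 0.3]
```

View pics/wing.png

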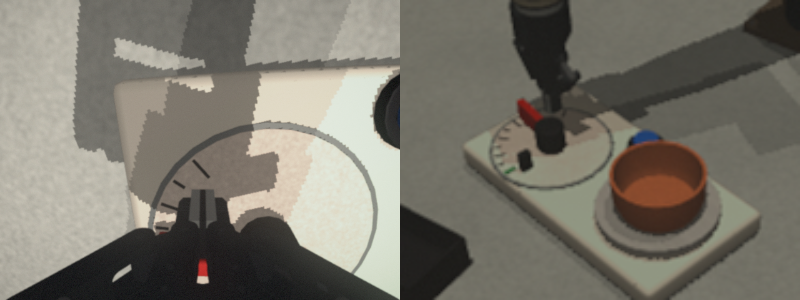

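The tool is on the -x side of the wing, clear of it, and the bowl stands well on the pan. Now I sweep the wing.

move_arm --plan '[8, -3, 0, 0, 0, 0, 0, 8, -4, 0, 0, 0, 0, 0, 2, -1, 0, 0, 0, 0, 0, 3, -3, 0, 0, 0, 0, 0, 3, -2, 0, 0, 0, 0, 0, 4, -2, 0, 0, 0, 0, 0, 4, -2, 0, 0, 0, 0, 0, 4, -1, 0, 0, 0, 0, 0, 5, -1, 0, 0, 0, 0, 0, 5, 0, 0, 0, 0, 0, 0, 5, 0, 0, 0, 0, 0, 0, 0, 0, 0, 0, 0, 0, 0]'

```text
time: 13.05
eef_pos: [0.5275, -0.1833, 0.0568]
tcp_rot: [0.129, 0.992, -0.0, 0.001]
contact_force: [0.2, -0.5, -0.3]
opening: 0.001
finger_force: 0.3
```

move_arm --plan '[5, 1, 0, 0, 0, 0, 0, 5, 2, 0, 0, 0, 0, 0, 5, 2, 0, 0, 0, 0, 0, 5, 3, 0, 0, 0, 0, 0, 5, 4, 0, 0, 0, 0, 0, 4, 4, 0, 0, 0, 0, 0, 0, 0, 0, 0, 0, 0, 0]'

```text
time: 13.75
eef_pos: [0.5566, -0.1665, 0.0568]
tcp_rot: [0.129, 0.992, 0.0, 0.001]
contact_force: [0.1, 0.2, 0.4]
opening: -0.001
finger_force: 0.0
```

```bash
python3 - <<'E'
from h import *
s=ctrl.get_state();w=cams.read_camera("wrist")["color"];c=cams.read_camera("scene")["color"];t=cams.read_camera("top")["color"]
print(s["eef_pos"],s["contact_force"],s["time"])
cv2.imwrite("pics/wing2.png",np.hstack([cv2.resize(w,(400,300)),cv2.resize(c[130:270,190:377],(400,300),interpolation=cv2.INTER_CUBIC)])[:,:,::-1])
E
```

```text
[ 0.55657271 -0.16646623  0.05681622] [0.13780719 0.18671004 0.41560879] 13.75
```

View pics/wing2.png

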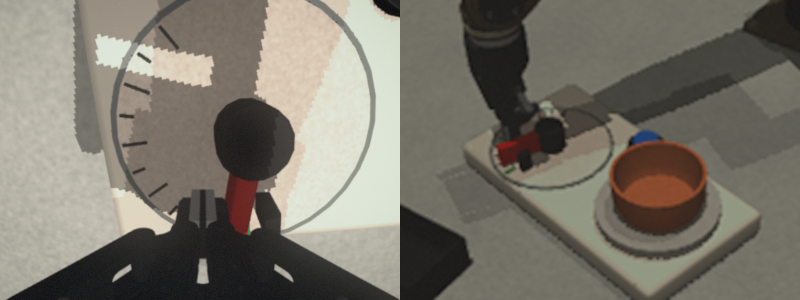

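The wrist view shows the wing between the fingers at (200,215) and the stop at (268,210), with a few millimetres left. I'll go on in small steps and watch the force.

move_arm --plan '[2, 2, 0, 0, 0, 0, 0, 2, 2, 0, 0, 0, 0, 0, 1, 2, 0, 0, 0, 0, 0, 0, 0, 0, 0, 0, 0, 0]'

```text
time: 14.3
eef_pos: [0.5606, -0.1608, 0.0566]
tcp_rot: [0.129, 0.992, 0.0, 0.0]
contact_force: [0.1, -1.0, -0.2]
opening: -0.0
finger_force: 0.4
```

move_arm --plan '[0, 1, 0, 0, 0, 0, 0, 0, 1, 0, 0, 0, 0, 0, 0, 0, 0, 0, 0, 0, 0]'

```text
time: 14.6
eef_pos: [0.561, -0.1593, 0.0568]
tcp_rot: [0.129, 0.992, -0.0, 0.001]
contact_force: [1.0, -1.8, -0.3]
opening: 0.001
finger_force: 1.0
```

move_arm --plan '[0, 1, 0, 0, 0, 0, 0, 0, 0, 0, 0, 0, 0, 0]'

```text
time: 14.8
eef_pos: [0.561, -0.1582, 0.0569]
tcp_rot: [0.129, 0.992, -0.0, 0.001]
contact_force: [1.4, -2.6, -0.5]
opening: 0.005
finger_force: 1.1
```

move_arm --plan '[0, 1, 0, 0, 0, 0, 0, 0, 0, 0, 0, 0, 0, 0]'

```text
time: 15.0
eef_pos: [0.561, -0.1579, 0.057]
tcp_rot: [0.129, 0.992, -0.001, 0.001]
contact_force: [1.2, -4.6, 0.4]
opening: 0.001
finger_force: 2.4
```

move_arm --plan '[0, 1, 0, 0, 0, 0, 0, 0, 0, 0, 0, 0, 0, 0]'

```text
time: 15.2
eef_pos: [0.561, -0.1578, 0.057]
tcp_rot: [0.129, 0.992, -0.002, 0.001]
contact_force: [1.3, -7.5, -0.2]
opening: 0.004
finger_force: 3.6
```

The wing rests against its stop: force is up to 7.5 N and motion has stalled. I back off, retreat upward and check.

move_arm --plan '[0, -2, 0, 0, 0, 0, 0, -1, -5, 0, 0, 0, 0, 0, -3, -10, 0, 0, 0, 0, 0, 0, 0, 20, 0, 0, 0, 0, 0, 0, 40, 0, 0, 0, 0, 0, 0, 40, 0, 0, 0, 0, -30, -30, 0, 0, 0, 0, 0, -40, -40, 0, 0, 0, 0, 0, -20, -30, 0, 0, 0, 0, 0, 0, 0, 0, 0, 0, 0, 0, 0, 0, 0, 0, 0, 0, 0]'

```text
time: 16.3
eef_pos: [0.4705, -0.2687, 0.1565]
tcp_rot: [0.13, 0.991, 0.001, -0.0]
contact_force: [-0.2, 0.0, -0.2]
opening: -0.001
finger_force: 0.0
```

```bash
python3 - <<'E'
from h import *
s=ctrl.get_state();d=cams.read_camera("top");c=cams.read_camera("scene")["color"];t=d["color"]
print(s["eef_pos"],s["contact_force"],s["time"])
cv2.imwrite("pics/end.png",np.hstack([cv2.resize(t[190:340,300:500],(400,300),interpolation=cv2.INTER_CUBIC),cv2.resize(c[130:270,190:377],(400,300),interpolation=cv2.INTER_CUBIC)])[:,:,::-1])
m,_,st=mask(t,(3,130,60),(14,255,255),(300,200,430,310));print("bowl",cv2.minEnclosingCircle(onz(d,contour(m),.113)[:,:2].astype(np.float32)))
m,_,st=mask(t,(0,150,60),(5,255,255),(425,215,495,310));v=cv2.fitLine(onz(d,np.argwhere(m)[:,::-1],.076)[:,:2].astype(np.float32),cv2.DIST_L2,0,.01,.01).ravel();print("wing",st,v,"angle vs yaw",np.arctan(v[1]/v[0])+.1885)
E
```

```text
[ 0.47054167 -0.26868817  0.15645554] [-0.19457484  0.0033207  -0.16099346] 16.3
bowl ((0.5452294945716858, 0.06701608002185822), 0.05978254973888397)
wing [447 232  10  26 177] [ 0.976607   -0.21503197  0.56780654 -0.1361665 ] angle vs yaw -0.028224573
```

View pics/end.png

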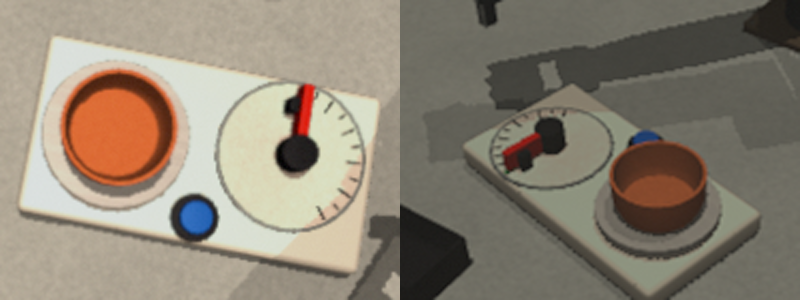

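The wing lies against the black stop at (292,103), the button is up, and the bowl is centred on the pan. I'm handing the job in.

```bash
python3 -c "
from plant import order
print(order.sign_off())"
```

```text
the job is handed in; nothing more can be done
None
```

The job is handed in, but sign-off returned no verdict: the bowl stands upright about 5 mm off the pan's centre, the tare button was pressed fully down and came back up, and the red wing rests against its zero stop (contact force about 7.5 N).

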